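# Hold the cover plate over the heater's bay for screwing

## Task

The block heater's control bay is to be closed up. Swing the red brace out from over the bay until it seats in its end detent; then pick up the blue cover plate by its black grip and hold it level, hovering about 15 mm above the brass threaded holes with its four holes centred over them, so that a colleague can start the screws. Finish while still holding the plate steady there (do not rest it on the heater or let go), with the brace still seated and the other things on the bench left where they are.

Things in the scene. Friction and masses are not known exactly. Their poses are not given: they have to be found in the camera images.
- heater: grey block heater, a fixed box 170 (x) x 190 (y) x 70 mm high; origin at the centre of its underside on the bench, z up. In its top, centred 30 mm towards -y of its middle, is the open control bay (a 76 x 72 mm recess, 20 mm deep, green circuit board inside). A small dark stop stands in its top near the +y edge.
- bay (a point): centre of the bay's four threaded holes, in the plane of their tops, 74 mm above the bench; axes as the heater's
- thread0 (a point): centre of the top of a brass threaded insert (13 mm wide, 4 mm proud of the heater's top, black 6 mm hole), at x +50, y +30 mm from the bay point in the heater's axes
- thread1 (a point): centre of the top of a brass threaded insert (13 mm wide, 4 mm proud of the heater's top, black 6 mm hole), at x +50, y -30 mm from the bay point in the heater's axes
- thread2 (a point): centre of the top of a brass threaded insert (13 mm wide, 4 mm proud of the heater's top, black 6 mm hole), at x -50, y -30 mm from the bay point in the heater's axes
- thread3 (a point): centre of the top of a brass threaded insert (13 mm wide, 4 mm proud of the heater's top, black 6 mm hole), at x -50, y +30 mm from the bay point in the heater's axes
- brace (a joint): angle of the red brace about its upright pivot, rad: at 0 it lies across the bay towards the heater's -y; it grows clockwise seen from above, past the heater's -x side, to 2.0: against the end stop, clear of the bay. Starts at 0.3 to 0.7. Light friction (0.3 N at the knob), stays where left; at 1.82 to 1.88 a spring catch resists (1 to 2 N), past it the brace snaps to the end stop and is kept there
- brace_pivot (a point): on the brace's upright pivot axis, at mid-thickness of the bar (84 mm above the bench); at the heater's (0, +50) mm; axes as the heater's
- brace_knob (a point): on the axis of the brace's upright round red knob (18 mm across, 40 mm tall, from 88 to 128 mm above the bench), at its grip height of 112 mm; 115 mm from the pivot axis. The red bar below it is 20 mm wide and 8 mm thick (80 to 88 mm above the bench). The knob is fixed to the bar.
- plate: loose blue cover plate, 130 (x) x 90 (y) x 4 mm, about 0.2 kg, lying flat on the bench; origin at the centre of its underside, z up. In its middle stands a black grip, 60 mm long (x), 14 mm wide (y), reaching 42 mm above the underside. It fits the bay either way round (half a turn makes no difference), long side along the heater's x.
- hole0 (a point): centre of one of the plate's four 14 mm through holes, at the underside, at x +50, y +30 mm in the plate's axes
- hole1 (a point): centre of one of the plate's four 14 mm through holes, at the underside, at x +50, y -30 mm in the plate's axes
- hole2 (a point): centre of one of the plate's four 14 mm through holes, at the underside, at x -50, y -30 mm in the plate's axes
- hole3 (a point): centre of one of the plate's four 14 mm through holes, at the underside, at x -50, y +30 mm in the plate's axes
- tape: bystander, loose: roll of green tape lying flat, 60 mm across, 18 mm high; origin at the underside
- pen: bystander, loose: white and blue marker, 137 x 13 x 12 mm, lying along its x; origin at the underside
- wellplate: bystander, loose: clear well plate 128 x 86 x 19 mm; origin at the underside
- case: bystander, loose: dark green instrument case 65 x 200 x 55 mm; origin at the underside
- jar: bystander, loose: amber jar with orange cap, 60 mm across, about 85 mm high; origin at the underside
- flask: bystander, loose: clear bottle with orange cap, 80 mm across, about 150 mm high; origin at the underside
- dishes: bystander, loose: stack of three culture dishes, 90 mm across, 45 mm high; origin at the underside
- pump: bystander, loose: red and white pipette pump lying along its x, about 150 x 24 x 24 mm; origin at the underside

How it is judged:
By the outcome, as a careful person would: the job done as asked, in the order asked, and still so for the second after the job is handed in, while the arm keeps its last pose, push and grip.
It also fails if it takes over 64 s, if anything falls off the work surface, if the arm or the gripper's body presses on something with over 40 N, if the wrist force passes 120 N, or if a joint passes its speed limit or range.

## Robot

A 6-joint arm with a two-finger parallel gripper is mounted at the origin on the work surface. World frame = base frame: x ahead of the robot, y to its left, z up, the work surface at z = 0. Lengths are in m, angles in degrees, forces in N, time in s.
With the tool pointing down it reaches from about 0.4 to 0.825 m from the base axis. Payload 7 kg.
Tool frame: the origin (TCP) lies at the very end of the fingers, on their centre line; the grasp point (between the pads) lies 19 mm behind it (ctrl.grip_depth is the distance from the TCP to the grasp point, in m); z points along the fingers, y is the line along which they close (so a half turn about z gives the same grasp; the last joint's range is limited). The gripper opens to 88 mm and grips with 3 to 60 N. Pads are 19 mm wide; open, the fingers measure 130 mm over their backs; the gripper's body (78 mm by 193 mm) begins 47 mm behind the grasp point.
Start: joints at [-57.92, 20.546, 0.682, 0, -70.136, -16.507], TCP at [0.181, -0.65, 0.227] pointing down, gripper open.
Joint ranges: [-176.03, 176.03], [-82.01, 121.73], [-58.28, 71.71], [-173.87, 95.51], [-174.79, -0.11], [-173.66, 173.66]. Speed limits (degrees/s): [136.94, 136.94, 172.46, 180, 180, 180].

## Interface

Orientations are given as [roll, pitch, yaw] about the fixed x, y, z axes, in that order (R = Rz(yaw) Ry(pitch) Rx(roll)).
In Python, from plant import get_obs, eyes, ctrl, spotter gives the robot as it stands.
- The arm moves only by the shell command python3 -m crank 'ROWS'. ROWS is JSON, one flat list of numbers, 7 for each row, row after row: the turn, a rotation vector about the tool's x, y, z in rad, then the shift along the tool's x, y, z in mm, then the opening, from 0 (shut) to 1 (fully open). A call has 1 to 5 rows; each row shifts and turns the commanded pose from where the row before left it, along the tool's axes as they then stand; what a row does not reach is not made up. A row lasts 1/8 s, in which the tool goes at most 62.5 mm and 10.7 degrees, less where a joint would pass 70% of its speed; a pose out of reach is approached as far as the arm can. A call is refused whole if a number of a shift passes 62.5 or a number of a turn 0.188, either way. A call with a gripper value outside its range is refused whole. The fingers move at their own pace and stop on an object; the grip force is fixed at half the most. Time passes only in rows, so rows that do not move let the fingers close. It gives the time, the measured TCP pose, the force, the opening and the grip force at its end, in the units of the state.
- get_obs(): the state, without advancing time (a new reading comes with each control period).
- eyes.snapshot(name): name is "side" or "top"; returns the picture (480x640x3 uint8, blue, green, red); there is no depth.
- eyes.camera_model(name): a dict with "fx", "fy", "cx", "cy" (pixels), "D" ([k1, k2, p1, p2, k3] as OpenCV has them; the pictures are not rectified), "extrinsics" (4x4, takes a point from camera to world coordinates). Camera axes: x right, y down, z forward; pixel columns grow to the right and rows downward; lengths in m; the calibration is good to about 2 mm. A picture is of the moment at which its call begins. camera_model takes no time and is no camera call.
- ctrl.close_job(): hands the job in; it is judged then, once.
Trained networks look in the newest picture that a camera, given by its name, has taken for a name from the list of things; names that differ only in an ending like _2 or _b are one class to them, and where a whole thing is asked for, a point or a joint stands for the part that bears it (a point fixed in the world has none). Each returns a list of dicts, best first, with "p" (0 to 1); they miss things now and then, are a little off and sometimes report something else, mostly with a low value. They report only what shows in the picture. A call takes as long as a camera call.
- spotter.outline_of(camera, target): "region" (480x640 bool, what is visible of it) and "rect" ([left, top, width, height] in pixels, round what is visible of it).
- spotter.place_of(camera, target): "location" ([column, row] in pixels: a listed point, or the origin of a listed thing).
The state is a dict: "clock": time; "joint_pos": joint angles; "qvel": joint speeds; "tau": joint torques, N m; "tool_pos": TCP position; "orientation": TCP orientation; "force": force on the tool from outside, world axes, zero at the start; "moment": the same for the moment, N m; "opening": finger opening in m; "gripper_force": force on a finger pad.
Only numpy, scipy, OpenCV 4.12 (cv2) and the standard library are available. Lean on these libraries where they do the work, as an engineer would, in place of code of your own. Each camera call takes 0.05 s, during which the arm holds its last target. There are 200 camera calls.

## Working session

There is one attempt and no reset: what is moved stays moved. The work goes in short steps, Python scripts to look and compute and a shell command to move; the robot and the scene stay as the last step left them, time stands still between calls to the robot, and variables do not carry over. Pictures are saved under pics/ and viewed, at most 10 in all, crops included, and the job is handed in when it is done.

```bash
mkdir -p pics; ls; python3 - <<'E'
from plant import get_obs, eyes, ctrl, spotter
import cv2,numpy as np
for n in("side","top"):
    cv2.imwrite(f"pics/{n}0.png",eyes.snapshot(n))
    m=eyes.camera_model(n);print(n,[round(m[k],1) for k in("fx","fy","cx","cy")],m["D"],np.round(m["extrinsics"],3).tolist())
    for t in "thread0 thread1 thread2 thread3 brace_pivot brace_knob heater plate hole0 hole1 hole2 hole3".split():
        print(t,[(np.round(r["location"],1).tolist(),round(r["p"],2)) for r in spotter.place_of(n,t)[:4]])
print(get_obs(),ctrl.grip_depth)
E
```

```text
pics
side [433.6, 433.6, 317.8, 231.1] [-0.10533498  0.          0.          0.          0.        ] [[-0.702, -0.495, 0.513, 0.092], [-0.713, 0.492, -0.501, 0.522], [-0.005, -0.717, -0.697, 0.814], [0.0, 0.0, 0.0, 1.0]]
thread0 [([249.7, 289.8], 0.86), ([276.2, 283.4], 0.67), ([287.8, 319.6], 0.67), ([258.1, 330.1], 0.6)]
thread1 [([249.7, 289.8], 0.86), ([276.2, 283.4], 0.67), ([287.8, 319.6], 0.67), ([258.1, 330.1], 0.6)]
thread2 [([249.7, 289.8], 0.86), ([276.2, 283.4], 0.67), ([287.8, 319.6], 0.67), ([258.1, 330.1], 0.6)]
thread3 [([249.7, 289.8], 0.86), ([276.2, 283.4], 0.67), ([287.8, 319.6], 0.67), ([258.1, 330.1], 0.6)]
brace_pivot [([229.4, 313.8], 0.72)]
brace_knob [([281.3, 308.7], 0.87), ([253.4, 247.9], 0.24)]
heater [([256.7, 328.9], 0.73)]
plate [([387.4, 239.7], 0.84)]
hole0 [([361.9, 239.3], 0.98), ([410.5, 244.6], 0.9), ([379.3, 225.9], 0.63), ([398.2, 258.0], 0.55)]
hole1 [([361.9, 239.3], 0.98), ([410.5, 244.6], 0.9), ([379.3, 225.9], 0.63), ([398.2, 258.0], 0.55)]
hole2 [([361.9, 239.3], 0.98), ([410.5, 244.6], 0.9), ([379.3, 225.9], 0.63), ([398.2, 258.0], 0.55
[... 1286 characters left out ...]
, 280.2], 0.61)]
{'clock': 1.3, 'joint_pos': array([-5.79207808e+01,  2.05470733e+01,  6.80828072e-01, -5.98488297e-04,
       -7.01350611e+01, -1.65073405e+01]), 'qvel': array([-0.01889924,  0.03417268,  0.03667742,  0.02539917, -0.05490756,
        0.07893022]), 'tau': array([ 4.05718356e-04, -5.82400024e+01,  2.93305886e+01,  7.00232059e+00,
        1.25471302e-02,  2.32479533e-05]), 'tool_pos': array([ 0.18118331, -0.65019998,  0.2265427 ]), 'orientation': array([ 1.79998588e+02,  1.68507892e-04, -1.64428325e+02]), 'force': array([-0.27497923, -0.38832978, -0.00796122]), 'moment': array([-0.02554709, -0.05850003, -0.01099456]), 'gripper_force': 0.0, 'opening': 0.08772406840097592} 0.0188
```

View pics/top0.png

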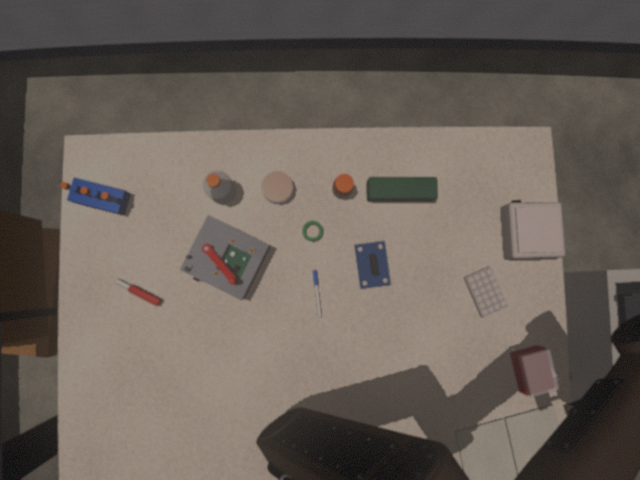

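View pics/side0.png

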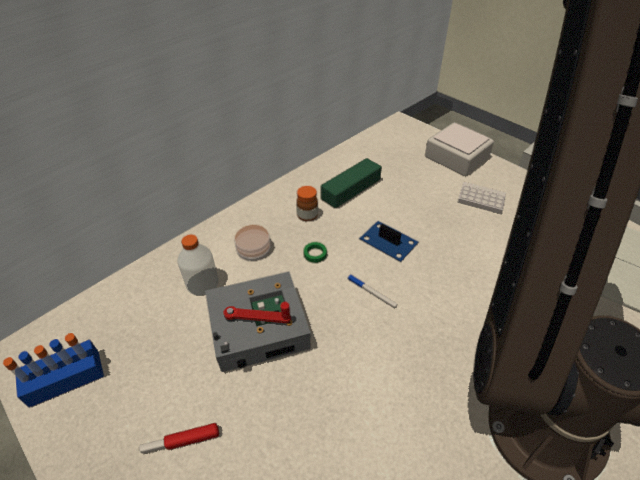

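The top view has the heater around (229,258), with the red brace over the bay and its knob near (232,280). The plate is at (372,265) with its grip in the middle. In the side view the heater is at (257,320) and the plate at (388,240). Next I fit poses from both cameras.

```bash
cat > h.py <<'E'
from plant import get_obs, eyes, ctrl, spotter
import cv2,numpy as np
from scipy.optimize import least_squares, linear_sum_assignment
from scipy.spatial.transform import Rotation as R
S=np.array([[50,30],[50,-30],[-50,-30],[-50,30]])/1e3
def proj(n,P):
    m=eyes.camera_model(n);E=np.linalg.inv(m["extrinsics"])
    K=np.array([[m["fx"],0,m["cx"]],[0,m["fy"],m["cy"]],[0,0,1]])
    return cv2.projectPoints(np.atleast_2d(P).astype(float),cv2.Rodrigues(E[:3,:3])[0],E[:3,3],K,np.array(m["D"]))[0][:,0]
def tf(p,L):
    c,s=np.cos(p[2]),np.sin(p[2]);L=np.atleast_2d(L)
    return np.c_[p[0]+c*L[:,0]-s*L[:,1],p[1]+s*L[:,0]+c*L[:,1],L[:,2]]
def see(n,t,k=1,pm=.3): return np.array([r["location"] for r in spotter.place_of(n,t)[:k] if r["p"]>pm])
def fit(sets,starts):
    """sets: (cam, local pts Nx3, detections Mx2); pose x,y,yaw"""
    def res(p):
        o=[]
        for n,L,d in sets:
            if len(d)==0: continue
            q=proj(n,tf(p,L));D=np.linalg.norm(q[:,None]-d[None],axis=2)
            i,j=linear_sum_assignment(D);o.append((q[i]-d[j]).ravel())
        return np.concatenate(o)
    return min((least_squares(res,s,loss="soft_l1",f_scale=1.5) for s in starts),key=lambda r:r.cost),res
def z(L,h): return np.c_[L,np.full(len(L),h)]
def togo(pos,rpy):
    o=get_obs();A=R.from_euler("xyz",o["orientation"],degrees=True)
    return np.round((A.inv()*R.from_euler("xyz",rpy,degrees=True)).as_rotvec(),4),np.round(A.inv().apply(np.array(pos)-o["tool_pos"])*1e3,1)
E
python3 - <<'E'
from h import *
for n in("side","top"): eyes.snapshot(n)
ys=np.arange(0,6.28,.4)
B=z(S+[0,-.03],.074)
hs=[];ps=[];kn={}
for n in("side","top"):
    hs+=[(n,B,see(n,"thread0",4)),(n,np.array([[0,.05,.084]]),see(n,"brace_pivot")),(n,np.zeros((1,3)),see(n,"heater"))]
    ps+=[(n,z(S,.0),see(n,"hole0",4))]
    kn[n]=see(n,"brace_knob")
r,f=fit(hs,[(.5,.25,y) for y in ys]);print("heater",r.x,r.cost,np.round(f(r.x),1))
p=r.x
b=lambda a:np.array([[-.115*np.sin(a),.05-.115*np.cos(a),.112]])
q=least_squares(lambda a:np.concatenate([(proj(n,tf(p,b(a[0])))-kn[n]).ravel() for n in kn]),[.5],loss="soft_l1");print("brace",q.x,q.fun,"knob",tf(p,b(q.x[0])),"pivot",tf(p,[0,.05,.084]))
r,f=fit(ps,[(.5,-.1,y) for y in ys[:8]]);print("plate",r.x,r.cost,np.round(f(r.x),1))
E
```

```text
Traceback (most recent call last):
  File "h.py", line 23, in fit
    return min((least_squares(res,s,loss="soft_l1",f_scale=1.5) for s in starts),key=lambda r:r.cost),res
           ~~~^^^^^^^^^^^^^^^^^^^^^^^^^^^^^^^^^^^^^^^^^^^^^^^^^^^^^^^^^^^^^^^^^^^^^^^^^^^^^^^^^^^^^^^
  File "h.py", line 23, in <genexpr>
    return min((least_squares(res,s,loss="soft_l1",f_scale=1.5) for s in starts),key=lambda r:r.cost),res
                ~~~~~~~~~~~~~^^^^^^^^^^^^^^^^^^^^^^^^^^^^^^^^^^
  File "h.py", line 20, in res
    q=proj(n,tf(p,L));D=np.linalg.norm(q[:,None]-d[None],axis=2)
  File "h.py", line 7, in proj
    m=eyes.camera_model(n);E=np.linalg.inv(m["extrinsics"])
ValueError: time passes only in moves, steps and waits
```

```bash
sed -i 's/^def proj/CM={n:eyes.camera_model(n) for n in ("side","top")}\ndef proj/; s/m=eyes.camera_model(n);E/m=CM[n];E/' h.py
cat > m.py <<'E'
from h import *
for n in("side","top"): eyes.snapshot(n)
ys=np.arange(0,6.28,.4)
B=z(S+[0,-.03],.074)
hs=[];ps=[];kn={}
for n in("side","top"):
    hs+=[(n,B,see(n,"thread0",4)),(n,np.array([[0,.05,.084]]),see(n,"brace_pivot")),(n,np.zeros((1,3)),see(n,"heater"))]
    ps+=[(n,z(S,.0),see(n,"hole0",4))]
    kn[n]=see(n,"brace_knob")
r,f=fit(hs,[(.5,.25,y) for y in ys]);print("heater",r.x,r.cost,np.round(f(r.x),1))
p=r.x
b=lambda a:np.array([[-.115*np.sin(a),.05-.115*np.cos(a),.112]])
q=least_squares(lambda a:np.concatenate([(proj(n,tf(p,b(a[0])))-kn[n]).ravel() for n in kn]),[.5],loss="soft_l1");print("brace",q.x,q.fun,"knob",tf(p,b(q.x[0])),"pivot",tf(p,[0,.05,.084]))
r,f=fit(ps,[(.5,-.1,y) for y in ys[:8]]);print("plate",r.x,r.cost,np.round(f(r.x),1))
E
python3 m.py; python3 -c "
from plant import get_obs;print(get_obs()['clock'])"
```

```text
heater [0.56475339 0.246178   5.79395752] 25.715000500691822 [ 2.6 -0.2 -0.1 -0.3  1.5  3.2  1.6 -3.7 -0.7 -1.5 -0.2  0.8 -1.   3.8
 -0.  -1.   1.2 -1.2 -1.7  0.4 -1.5 -2.1 -3.4 -0.4]
brace [0.39747937] [ 0.95233266  0.79241293 -0.03801163 -1.67273512] knob [[0.49912619 0.21763655 0.112     ]] pivot [[0.58825061 0.2903128  0.084     ]]
plate [ 0.5274314  -0.15724326  0.33462879] 270.2802135546629 [-5.900e+00  7.700e+00 -2.400e+00 -2.700e+00  3.300e+00  1.400e+00
  1.354e+02 -1.710e+01  7.500e+00  1.000e+00 -4.800e+00 -4.000e-01
  1.000e-01  5.300e+00]
2.5
```

```bash
python3 - <<'E'
from h import *
a=np.mean([eyes.snapshot("top").astype(float) for _ in range(5)],0).astype(np.uint8); b=np.mean([eyes.snapshot("side").astype(float) for _ in range(5)],0).astype(np.uint8)
np.savez("im0.npz",top=a,side=b)
c=lambda im,x,y,w=66,h=50:cv2.resize(im[y-h:y+h,x-w:x+w],None,fx=3,fy=3,interpolation=cv2.INTER_CUBIC)
cv2.imwrite("pics/crops.png",cv2.convertScaleAbs(np.vstack([np.hstack([c(a,229,258),c(a,372,265)]),np.hstack([c(b,257,320),c(b,388,240)])]),alpha=1.5))
E
```

```text
(no output)
```

View pics/crops.png

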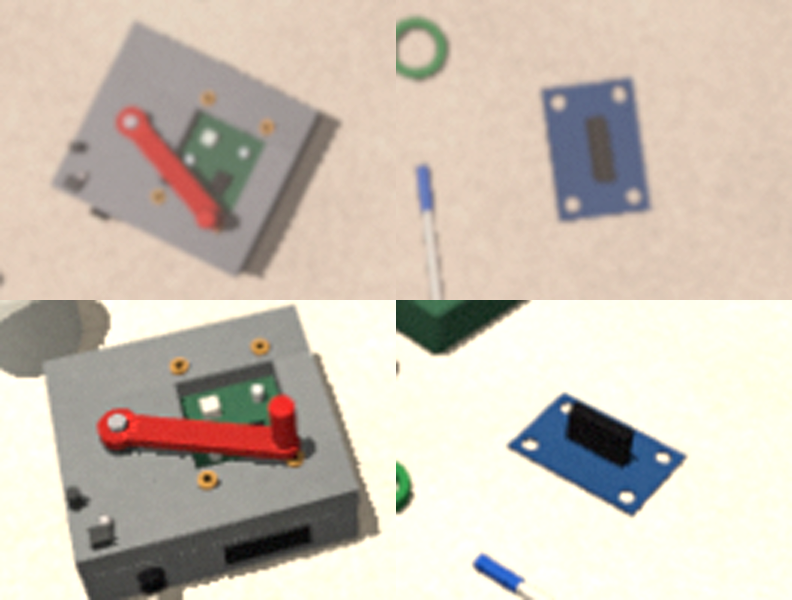

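Holes and inserts show clearly in both views; only one insert is hidden, by the knob. I'll centroid them and refit.

```bash
cat >> h.py <<'E'
def cen(im,pt,ch,r=4):
    w=im[...,2].astype(float) if ch=="R" else np.clip(im[...,2].astype(float)-im[...,0],0,None)
    c=np.array(pt,float)
    for _ in range(8):
        Y,X=np.mgrid[0:480,0:640];m=np.hypot(X-c[0],Y-c[1])<r
        v=w[m]-np.percentile(w[m],40);v=np.clip(v,0,None);c=np.array([(X[m]*v).sum(),(Y[m]*v).sum()])/v.sum()
    return c
E
python3 - <<'E'
from h import *
I=np.load("im0.npz")
cv=lambda x,y,l,ox=0,oy=0:[((u-ox+.5)/3-.5+x-66,(v-oy+.5)/3-.5+y-50) for u,v in l]
def C(n,l,ch): return np.array([cen(I[n],p,ch) for p in l])
ht=C("top",cv(229,258,[(208,98),(266,127),(158,196)]),"B")
hs=C("side",cv(257,320,[(179,366),(260,346),(207,479)],0,300),"B")
pt=C("top",cv(372,265,[(558,102),(619,94),(572,204),(633,196)],396),"R")
ps=C("side",cv(388,240,[(530,445),(663,458),(626,497)],396,300),"R")
print(np.round(ht,1).tolist(),np.round(hs,1).tolist(),np.round(pt,1).tolist(),np.round(ps,1).tolist())
B=z(S+[0,-.03],.074)
for a in((ht,hs),(ht,[]),([],hs)):
    r,f=fit([("top",B,a[0]),("side",B,a[1])],[(.565,.246,-.489)]);print("heater",r.x,np.round(f(r.x),1))
P=z(S,.002)
for a in((pt,ps),(pt,[]),([],ps)):
    r,f=fit([("top",P,a[0]),("side",P,a[1])],[(.53,-.12,.1),(.53,-.12,-.1)]);print("plate",r.x,np.round(f(r.x),1))
E
```

```text
[[231.9, 240.4], [251.6, 249.9], [215.3, 273.1]] [[250.1, 291.6], [277.3, 285.2], [259.6, 329.4]] [[359.6, 248.8], [379.9, 246.0], [364.3, 282.8], [384.7, 280.0]] [[366.2, 237.9], [410.5, 242.2], [398.4, 255.3]]
heater [ 0.56362134  0.24668934 -0.48022805] [-0.8  0.4 -1.   0.5 -0.9  0.4  0.2 -0.9  0.2 -0.9  0.3 -0.9]
heater [ 0.56465687  0.24420137 -0.47818537] [ 0.  -0.1 -0.1  0.   0.1  0. ]
heater [ 0.56218046  0.24848699 -0.48082116] [-0. -0.  0. -0.  0.  0.]
plate [ 0.53655937 -0.17143032  0.10258629] [-0.4  0.  -0.4  0.3 -0.4  0.4 -0.5  0.3  0.2 -1.1  0.2 -0.8  0.1 -0.9]
plate [ 0.53723287 -0.17275754  0.10570689] [-0.  -0.2 -0.  -0.   0.   0.1  0.   0.1]
plate [ 0.53479355 -0.1682839   0.10899015] [-0.1 -0.1  0.   0.   0.1  0. ]
```

```bash
cat >> h.py <<'E'
def rows(wps,g,start=None):
    """wps: (x,y,z,yaw deg,nrows), tool down; prints tool-frame rows"""
    o=get_obs();p,r=start or (o["tool_pos"],R.from_euler("xyz",o["orientation"],degrees=True))
    n=0;out=[]
    for x,y,zz,yaw,k in wps:
        p0=p;r0=r;re=R.from_euler("xyz",[180,0,yaw],degrees=True);d=(r0.inv()*re).as_rotvec()
        for i in range(1,k+1):
            pt=p0+(np.array([x,y,zz])-p0)*i/k;rt=r0*R.from_rotvec(d*i/k)
            out.append(list(np.round((r.inv()*rt).as_rotvec(),3))+list(np.round(r.inv().apply(pt-p)*1e3,1))+[g])
            # follow the rounded row, so errors do not add up
            p=p+r.apply(np.array(out[-1][3:6]))/1e3;r=r*R.from_rotvec(out[-1][:3])
    for i in range(0,len(out),5): print(",  ".join(",".join(f"{v+0:g}" for v in q) for q in out[i:i+5]))
E
python3 - <<'E'
from h import *
rows([(.45,-.35,.2265,-150,8),(.55,-.05,.2265,-135,6),(.498,.218,.2265,-132,5),(.498,.218,.097,-132,5)],1)
E
```

```text
0,0,-0.031,-42.4,27.1,0,1,  0,0,-0.032,-43.3,25.8,0,1,  0,0,-0.031,-44.1,24.4,0,1,  0,0,-0.032,-44.8,23,0,1,  0,0,-0.031,-45.5,21.6,0,1
0,0,-0.032,-46.2,20.2,0,1,  0,0,-0.031,-46.8,18.6,0.1,1,  0,0,-0.032,-47.3,17.3,0,1,  0,0,-0.044,-39.4,35,0,1,  0,0,-0.043,-41,33.1,0,1
0,0,-0.044,-42.3,31.4,0,1,  0,0,-0.043,-43.7,29.5,0,1,  0,0,-0.044,-44.9,27.6,0,1,  0,0,-0.044,-46,25.6,0,1,  0,0,-0.01,-30.6,45.3,0,1
0,0,-0.011,-31,44.9,0,1,  0,0,-0.01,-31.5,44.6,0,1,  0,0,-0.011,-32,44.3,0,1,  0,0,-0.01,-32.4,43.9,0,1,  0,0,0,0,0,25.9,1
0,0,0,0,0,25.9,1,  0,0,0,0,0,25.9,1,  0,0,0,0,0,25.9,1,  0,0,0,0,0,25.9,1
```

```bash
python3 -m crank '[0,0,-0.031,-42.4,27.1,0,1, 0,0,-0.032,-43.3,25.8,0,1, 0,0,-0.031,-44.1,24.4,0,1, 0,0,-0.032,-44.8,23,0,1, 0,0,-0.031,-45.5,21.6,0,1]'
python3 -m crank '[0,0,-0.032,-46.2,20.2,0,1, 0,0,-0.031,-46.8,18.6,0.1,1, 0,0,-0.032,-47.3,17.3,0,1, 0,0,-0.044,-39.4,35,0,1, 0,0,-0.043,-41,33.1,0,1]'
python3 -m crank '[0,0,-0.044,-42.3,31.4,0,1, 0,0,-0.043,-43.7,29.5,0,1, 0,0,-0.044,-44.9,27.6,0,1, 0,0,-0.044,-46,25.6,0,1, 0,0,-0.01,-30.6,45.3,0,1]'
python3 -m crank '[0,0,-0.011,-31,44.9,0,1, 0,0,-0.01,-31.5,44.6,0,1, 0,0,-0.011,-32,44.3,0,1, 0,0,-0.01,-32.4,43.9,0,1, 0,0,0,0,0,0,1]'
python3 - <<'E'
from h import *
o=get_obs();print(o["clock"],togo((.498,.218,.097),(180,0,-132)),o["force"],o["joint_pos"])
E
```

```text
clock: 3.62
tool_pos: [0.3502, -0.4614, 0.2268]
orientation: [-180.0, 0.0, -155.4]
force: [0.7, -0.9, 0.1]
opening: 0.0876
gripper_force: 0.0
clock: 4.25
tool_pos: [0.4839, -0.2484, 0.2265]
orientation: [-180.0, 0.0, -144.9]
force: [0.3, -0.1, 0.0]
opening: 0.0877
gripper_force: 0.0
clock: 4.88
tool_pos: [0.5406, 0.0054, 0.2262]
orientation: [-180.0, -0.0, -134.4]
force: [0.8, 0.4, -0.8]
opening: 0.0879
gripper_force: 0.0
clock: 5.5
tool_pos: [0.4974, 0.2212, 0.2265]
orientation: [180.0, 0.0, -131.8]
force: [-0.9, -0.7, -0.5]
opening: 0.0876
gripper_force: 0.0
5.5 (array([0.    , 0.0005, 0.0042]), array([  2. ,  -2.6, 129.5])) [-0.91730404 -0.72072773 -0.48354925] [ 4.45996408e+01  8.24067958e+00 -1.59053745e+01 -4.99703403e-03
 -6.58238018e+01 -8.63562923e+01]
```

```bash
python3 -m crank '[0,0,0,1,-2,30,1, 0,0,0,0,0,40,1, 0,0,0,0,0,35,1, 0,0,0,0,0,24.5,1, 0,0,0,0,0,0,1]'
python3 -m crank '[0,0,0,0,0,0,0, 0,0,0,0,0,0,0, 0,0,0,0,0,0,0, 0,0,0,0,0,0,0, 0,0,0,0,0,0,0]'
python3 - <<'E'
from h import *
h=(.5636,.2467,-.4802)
o=get_obs();pv=tf(h,[0,.05,0])[0,:2];v=o["tool_pos"][:2]-pv
th=np.arctan2(v[1],v[0]);a0=h[2]-np.pi/2-th;print(o["tool_pos"],"r",np.hypot(*v),"a",a0,o["opening"],o["force"])
c=np.hypot(*v)
w=[]
N=22
for i in range(1,N+1):
    a=a0+(1.96-a0)*i/N;t=h[2]-np.pi/2-a
    rr=c+(.115-c)*i/N
    w.append((pv[0]+rr*np.cos(t),pv[1]+rr*np.sin(t),o["tool_pos"][2],-132-53*i/N,1))
rows(w,0)
E
```

```text
clock: 6.12
tool_pos: [0.4979, 0.2144, 0.0954]
orientation: [180.0, -0.2, -132.0]
force: [-0.5, 0.4, 0.6]
opening: 0.0875
gripper_force: 0.0
clock: 6.75
tool_pos: [0.4988, 0.216, 0.0972]
orientation: [-180.0, 0.0, -132.0]
force: [0.2, 1.0, 0.1]
opening: 0.0434
gripper_force: 0.0
[0.49884718 0.215984   0.09717265] r 0.11555045884418691 a 0.38354330919392243 0.043435459155566014 [0.1575431  1.01634309 0.06994822]
0,0,0.042,-1.4,8.2,0,0,  0,0,0.042,-1.6,8.1,0,0,  0,0,0.042,-1.9,8,0,0,  0,0,0.042,-2.1,8,0,0,  0,0,0.042,-2.4,8,0,0
0,0,0.042,-2.6,7.8,0,0,  0,0,0.042,-2.8,7.8,0,0,  0,0,0.042,-3,7.7,0,0,  0,0,0.043,-3.3,7.6,0,0,  0,0,0.042,-3.5,7.4,0,0
0,0,0.042,-3.7,7.4,0,0,  0,0,0.042,-3.9,7.3,0,0,  0,0,0.042,-4.1,7.1,0,0,  0,0,0.042,-4.4,7.1,0,0,  0,0,0.042,-4.5,6.8,0,0
0,0,0.042,-4.8,6.8,0,0,  0,0,0.042,-4.9,6.6,0,0,  0,0,0.042,-5.2,6.4,0,0,  0,0,0.042,-5.3,6.3,0,0,  0,0,0.042,-5.5,6.2,0,0
0,0,0.042,-5.7,5.9,0,0,  0,0,0.042,-5.9,5.8,0,0
```

Fingers are still closing; finish that.

```bash

python3 -m crank '[0,0,0,0,0,0,0, 0,0,0,0,0,0,0, 0,0,0,0,0,0,0, 0,0,0,0,0,0,0, 0,0,0,0,0,0,0]'
```

```text
clock: 7.38
tool_pos: [0.4987, 0.2159, 0.0969]
orientation: [180.0, -0.0, -132.0]
force: [-0.9, 0.3, -0.1]
opening: 0.0172
gripper_force: 30.0
```

```bash
python3 -m crank '[0,0,0.042,-1.4,8.2,0,0, 0,0,0.042,-1.6,8.1,0,0, 0,0,0.042,-1.9,8,0,0, 0,0,0.042,-2.1,8,0,0, 0,0,0.042,-2.4,8,0,0]'
python3 -m crank '[0,0,0.042,-2.6,7.8,0,0, 0,0,0.042,-2.8,7.8,0,0, 0,0,0.042,-3,7.7,0,0, 0,0,0.043,-3.3,7.6,0,0, 0,0,0.042,-3.5,7.4,0,0]'
```

```text
clock: 8.0
tool_pos: [0.4776, 0.2505, 0.0968]
orientation: [-180.0, -0.1, -144.2]
force: [0.1, -5.0, 1.0]
opening: 0.0177
gripper_force: 30.0
clock: 8.62
tool_pos: [0.4708, 0.2909, 0.0968]
orientation: [-179.9, -0.1, -156.3]
force: [-1.3, -4.4, 1.5]
opening: 0.0174
gripper_force: 30.0
```

```bash
python3 -m crank '[0,0,0.042,-3.7,7.4,0,0, 0,0,0.042,-3.9,7.3,0,0, 0,0,0.042,-4.1,7.1,0,0, 0,0,0.042,-4.4,7.1,0,0, 0,0,0.042,-4.5,6.8,0,0]'
python3 -m crank '[0,0,0.042,-4.8,6.8,0,0, 0,0,0.042,-4.9,6.6,0,0, 0,0,0.042,-5.2,6.4,0,0, 0,0,0.042,-5.3,6.3,0,0, 0,0,0.042,-5.5,6.2,0,0]'
python3 -m crank '[0,0,0.042,-5.7,5.9,0,0, 0,0,0.042,-5.9,5.8,0,0, 0,0,0,0,0,0,0, 0,0,0,0,0,0,0]'
python3 - <<'E'
from h import *
h=(.5636,.2467,-.4802)
o=get_obs();pv=tf(h,[0,.05,0])[0,:2];v=o["tool_pos"][:2]-pv
print("a",h[2]-np.pi/2-np.arctan2(v[1],v[0])+2*np.pi,np.hypot(*v),o["joint_pos"],o["force"])
for a in(2.0,2.04):
    t=h[2]-np.pi/2-a;print(togo((pv[0]+.115*np.cos(t),pv[1]+.115*np.sin(t),.0969),o["orientation"]))
E
```

```text
clock: 9.25
tool_pos: [0.4786, 0.3313, 0.0967]
orientation: [-179.9, -0.1, -168.3]
force: [-0.9, -3.8, 2.2]
opening: 0.0173
gripper_force: 30.0
clock: 9.88
tool_pos: [0.5001, 0.3664, 0.0968]
orientation: [-179.9, -0.1, 179.7]
force: [-2.4, -3.5, 2.4]
opening: 0.0174
gripper_force: 30.0
clock: 10.38
tool_pos: [0.5122, 0.3781, 0.0968]
orientation: [-179.9, -0.0, 175.0]
force: [-1.1, -3.6, 1.6]
opening: 0.0171
gripper_force: 30.0
a 1.9534362224667952 0.11458042473986978 [ 5.39693214e+01  2.30936220e+01 -1.36559003e+01  1.43809786e-03
 -5.33100990e+01 -1.48940573e+02] [-1.07651223 -3.60886703  1.63915706]
(array([0., 0., 0.]), array([-3.5,  4. , -0.1]))
(array([0., 0., 0.]), array([-7. ,  7.1, -0.1]))
```

```bash
python3 -m crank '[0,0,0,-1.7,2,0,0, 0,0,0,-1.8,2,0,0, 0,0,0,-0.7,0.8,0,0, 0,0,0,0,0,0,0]'
```

```text
clock: 10.88
tool_pos: [0.5154, 0.381, 0.0966]
orientation: [-179.8, -0.2, 175.0]
force: [-7.6, -9.6, 6.7]
opening: 0.0178
gripper_force: 30.0
```

```bash
python3 -m crank '[0,0,0,0,0,0,1, 0,0,0,0,0,0,1, 0,0,0,0,0,0,1, 0,0,0,0,0,-30,1, 0,0,0,0,0,-50,1]'
python3 -m crank '[0,0,0,0,0,-30,1]'
python3 - <<'E'
from h import *
rows([(.537,-.171,.207,186,11),(.5366,-.1714,.11,186,3)],1)
E
```

```text
clock: 11.5
tool_pos: [0.5165, 0.3829, 0.176]
orientation: [-179.8, -0.1, 175.0]
force: [0.9, -0.1, -0.7]
opening: 0.0618
gripper_force: 0.0
clock: 11.62
tool_pos: [0.518, 0.3843, 0.2098]
orientation: [179.8, 0.1, 175.0]
force: [0.2, 0.4, -0.8]
opening: 0.072
gripper_force: 0.0
0,0,-0.017,-6.1,-50.1,0.1,1,  0,0,-0.018,-5.2,-50.3,0.2,1,  0.001,0.001,-0.017,-4.3,-50.3,0.1,1,  0,0,-0.018,-3.5,-50.4,0.2,1,  0,0,-0.017,-2.6,-50.4,0.1,1
0,0,-0.017,-1.7,-50.5,0.2,1,  0.001,0.001,-0.018,-0.8,-50.5,0.2,1,  0,0,-0.017,0,-50.5,0.2,1,  0,0,-0.017,1,-50.5,0.2,1,  0,0,-0.018,1.7,-50.5,0.3,1
0,0.001,-0.017,2.7,-50.4,0.2,1,  0,0,0,0.1,-0.1,32.3,1,  0,0,0,0.2,-0.2,32.4,1,  0,0,0,0.1,-0.1,32.3,1
```

```bash
python3 -m crank '[0,0,-0.017,-6.1,-50.1,0,1, 0,0,-0.018,-5.2,-50.3,0,1, 0,0,-0.017,-4.3,-50.3,0,1, 0,0,-0.018,-3.5,-50.4,0,1, 0,0,-0.017,-2.6,-50.4,0,1]'
python3 -m crank '[0,0,-0.017,-1.7,-50.5,0,1, 0,0,-0.018,-0.8,-50.5,0,1, 0,0,-0.017,0,-50.5,0,1, 0,0,-0.017,1,-50.5,0,1, 0,0,-0.018,1.7,-50.5,0,1]'
python3 -m crank '[0,0,-0.017,2.7,-50.4,0,1, 0,0,0,0,0,32.3,1, 0,0,0,0,0,32.4,1, 0,0,0,0,0,0,1, 0,0,0,0,0,0,1]'
python3 - <<'E'
from h import *
a=np.mean([eyes.snapshot("top").astype(float) for _ in range(2)],0).astype(np.uint8); b=np.mean([eyes.snapshot("side").astype(float) for _ in range(4)],0).astype(np.uint8)
np.savez("im1.npz",top=a,side=b)
c=lambda im,x,y,w=66,h=50:cv2.resize(im[y-h:y+h,x-w:x+w],None,fx=3,fy=3,interpolation=cv2.INTER_CUBIC)
cv2.imwrite("pics/crops1.png",cv2.convertScaleAbs(np.vstack([np.hstack([c(a,229,258),c(a,372,265)]),np.hstack([c(b,257,320),c(b,388,240)])]),alpha=1.5))
print(togo((.5366,-.1714,.0105),(180,0,-174)))
E
```

```text
clock: 12.25
tool_pos: [0.5259, 0.1297, 0.2073]
orientation: [180.0, 0.1, -179.9]
force: [0.1, -0.2, 0.2]
opening: 0.0876
gripper_force: 0.0
clock: 12.88
tool_pos: [0.5346, -0.123, 0.2074]
orientation: [-180.0, 0.1, -175.0]
force: [0.6, 0.2, -0.2]
opening: 0.0876
gripper_force: 0.0
clock: 13.5
tool_pos: [0.5368, -0.172, 0.1435]
orientation: [-180.0, 0.1, -174.0]
force: [0.4, 0.6, 1.2]
opening: 0.0875
gripper_force: 0.0
(array([-0.0002,  0.0015, -0.0005]), array([ -0.2,   0.4, 132.6]))
```

View pics/crops1.png

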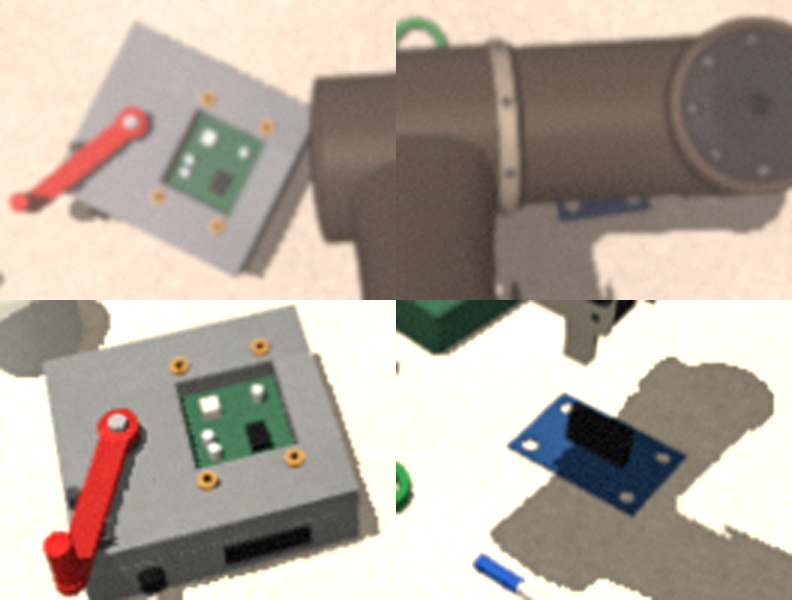

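The brace now lies against the stop, with its knob off the heater's -x side, and all four inserts show. The plate hasn't moved, so I'll descend and grip.

```bash
python3 -m crank '[0,0,0,0,0.4,40,1, 0,0,0,0,0,45,1, 0,0,0,0,0,30,1, 0,0,0,0,0,17,1, 0,0,0,0,0,0,1]'
python3 - <<'E'
from h import *
I=np.load("im1.npz")
cv=lambda x,y,l,ox=0,oy=0:[((u-ox+.5)/3-.5+x-66,(v-oy+.5)/3-.5+y-50) for u,v in l]
C=lambda n,l,ch:np.array([cen(I[n],p,ch) for p in l])
ht=C("top",cv(229,258,[(208,98),(266,127),(158,196),(218,226)]),"B")
hs=C("side",cv(257,320,[(179,366),(260,346),(207,479),(294,457)],0,300),"B")
print(np.round(hs,2).tolist())
B=z(S+[0,-.03],.074)
for a in((ht,hs),(ht,[]),([],hs)):
    r,f=fit([("top",B,a[0]),("side",B,a[1])],[(.565,.246,-.489)]);print("heater",r.x,np.round(f(r.x),1))
print(togo((.5366,-.1714,.0105),(180,0,-174)))
E
```

```text
clock: 14.42
tool_pos: [0.5349, -0.1716, 0.0093]
orientation: [180.0, -0.1, -174.0]
force: [-0.4, -0.0, -0.2]
opening: 0.0876
gripper_force: 0.0
[[250.13, 291.55], [277.27, 285.14], [259.57, 329.45], [288.73, 322.16]]
heater [ 0.56364144  0.24665028 -0.48020923] [-0.8  0.3 -1.   0.5 -0.9  0.6 -0.9  0.4  0.2 -0.9  0.2 -0.9  0.1 -1.
  0.3 -1. ]
heater [ 0.56481886  0.24417635 -0.47890204] [ 0.1 -0.1 -0.1 -0.   0.   0.1  0.  -0. ]
heater [ 0.56214029  0.24845517 -0.48025527] [ 0. -0. -0. -0. -0. -0.  0.  0.]
(array([ 0.0002, -0.0025, -0.0009]), array([-1.7,  0. , -1.2]))
```

```bash
python3 -m crank '[0,0,0,0,0,0,0, 0,0,0,0,0,0,0, 0,0,0,0,0,0,0, 0,0,0,0,0,0,0, 0,0,0,0,0,0,0]'
python3 -m crank '[0,0,0,0,0,0,0, 0,0,0,0,0,0,0, 0,0,0,0,0,0,0, 0,0,0,0,0,0,0, 0,0,0,0,0,0,0]'
python3 -m crank '[0,0,0,0,0,0,0, 0,0,0,0,0,-20,0, 0,0,0,0,0,-30,0, 0,0,0,0,0,0,0, 0,0,0,0,0,0,0]'
```

```text
clock: 15.05
tool_pos: [0.5358, -0.1716, 0.0104]
orientation: [-180.0, 0.0, -174.1]
force: [-0.1, -0.7, 0.3]
opening: 0.0432
gripper_force: 0.0
clock: 15.68
tool_pos: [0.5357, -0.1716, 0.0102]
orientation: [180.0, -0.0, -174.1]
force: [-0.7, 0.3, -0.3]
opening: 0.0139
gripper_force: 30.0
clock: 16.3
tool_pos: [0.5352, -0.1715, 0.0597]
orientation: [180.0, -0.0, -174.1]
force: [-0.2, 0.6, -1.5]
opening: 0.0136
gripper_force: 30.0
```

```bash
python3 - <<'E'
from h import *
rows([(.5352,-.1715,.18,-174,3),(.549,.2205,.18,152.5,12),(.549,.2205,.125,152.5,3)],0)
E
```

```text
0,0,0,0,0,-40.1,0,  0,0,-0.001,0,0,-40.1,0,  0,-0.001,0,0,0.1,-40.1,0,  0,0,0.049,-4.5,32.4,0,0,  0,0,0.048,-3,32.5,0,0
0,0,0.049,-1.4,32.7,0.1,0,  0,0,0.049,0.2,32.7,0,0,  0,0,0.048,1.8,32.6,0,0,  0,0,0.049,3.4,32.5,0,0,  0,0,0.049,5,32.3,0,0
0,0,0.049,6.5,32,0,0,  0,0,0.048,8.1,31.7,0.1,0,  0,0,0.049,9.6,31.2,0,0,  0.001,0,0.049,11.1,30.8,0,0,  0,0,0.048,12.7,30.1,0,0
0,0,0,0,0,18.3,0,  0,0,0,0,0,18.3,0,  0,0,0,0,0,18.4,0
```

```bash
python3 -m crank '[0,0,0,0,0,-40.1,0, 0,0,-0.001,0,0,-40.1,0, 0,0,0,0,0.1,-40.1,0, 0,0,0.049,-4.5,32.4,0,0, 0,0,0.048,-3,32.5,0,0]'
python3 -m crank '[0,0,0.049,-1.4,32.7,0,0, 0,0,0.049,0.2,32.7,0,0, 0,0,0.048,1.8,32.6,0,0, 0,0,0.049,3.4,32.5,0,0, 0,0,0.049,5,32.3,0,0]'
python3 -m crank '[0,0,0.049,6.5,32,0,0, 0,0,0.048,8.1,31.7,0,0, 0,0,0.049,9.6,31.2,0,0, 0,0,0.049,11.1,30.8,0,0, 0,0,0.048,12.7,30.1,0,0]'
python3 -m crank '[0,0,0,0,0,18.3,0, 0,0,0,0,0,18.3,0, 0,0,0,0,0,18.4,0, 0,0,0,0,0,0,0, 0,0,0,0,0,0,0]'
python3 - <<'E'
from h import *
print(togo((.549,.2205,.0992),(180,0,152.5)),get_obs()["joint_pos"])
E
```

```text
clock: 16.92
tool_pos: [0.5374, -0.1057, 0.1797]
orientation: [180.0, -0.1, -179.7]
force: [0.1, 0.3, -1.9]
opening: 0.0138
gripper_force: 30.0
clock: 17.55
tool_pos: [0.5428, 0.058, 0.1791]
orientation: [-179.9, -0.1, 166.4]
force: [0.2, -1.1, -1.9]
opening: 0.014
gripper_force: 30.0
clock: 18.18
tool_pos: [0.5486, 0.2212, 0.1789]
orientation: [-179.9, -0.1, 152.4]
force: [0.8, 0.3, -2.1]
opening: 0.0141
gripper_force: 30.0
clock: 18.8
tool_pos: [0.5494, 0.2204, 0.1255]
orientation: [-180.0, -0.0, 152.6]
force: [0.1, -0.1, -2.1]
opening: 0.0138
gripper_force: 30.0
(array([-0.0007, -0.0001,  0.0009]), array([ 0.4, -0.1, 26.3])) [ 4.07717774e+01  1.76454310e+01 -1.77637100e+01  1.34639994e-02
 -5.46276870e+01 -1.58228095e+02]
```

Go down to hover height and look.

```bash
python3 -m crank '[0,0,0,0.3,0,10,0, 0,0,0,0,0,10,0, 0,0,0,0,0,6.3,0, 0,0,0,0,0,0,0, 0,0,0,0,0,0,0]'
python3 - <<'E'
from h import *
a=np.mean([eyes.snapshot("top").astype(float) for _ in range(2)],0).astype(np.uint8); b=np.mean([eyes.snapshot("side").astype(float) for _ in range(5)],0).astype(np.uint8)
np.savez("im2.npz",top=a,side=b)
c=lambda im,x,y,w=66,h=50:cv2.resize(im[y-h:y+h,x-w:x+w],None,fx=6,fy=6,interpolation=cv2.INTER_CUBIC)
cv2.imwrite("pics/s2.png",cv2.convertScaleAbs(c(b,262,305),alpha=1.5))
cv2.imwrite("pics/t2.png",cv2.convertScaleAbs(c(a,235,258),alpha=1.5))
E
```

```text
clock: 19.42
tool_pos: [0.5492, 0.2207, 0.0994]
orientation: [180.0, 0.0, 152.5]
force: [-0.2, 1.1, -0.9]
opening: 0.0137
gripper_force: 30.0
```

View pics/s2.png

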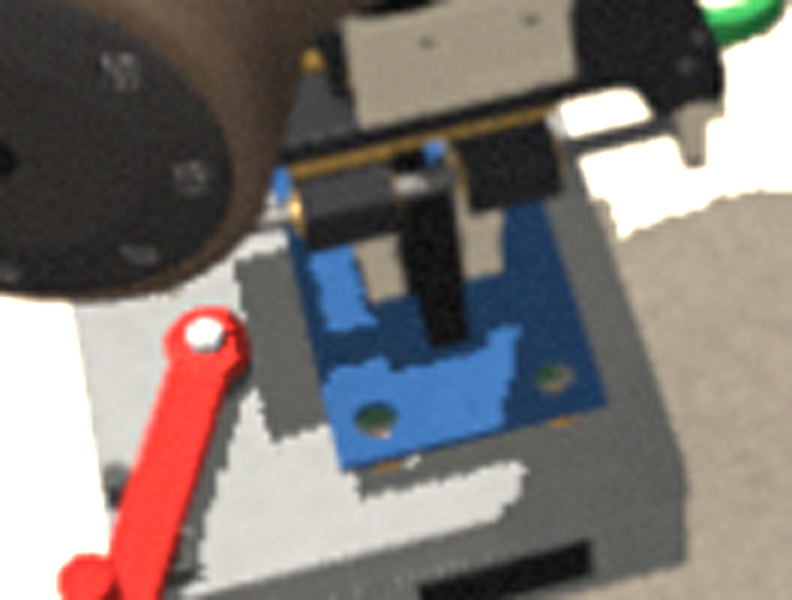

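View pics/t2.png

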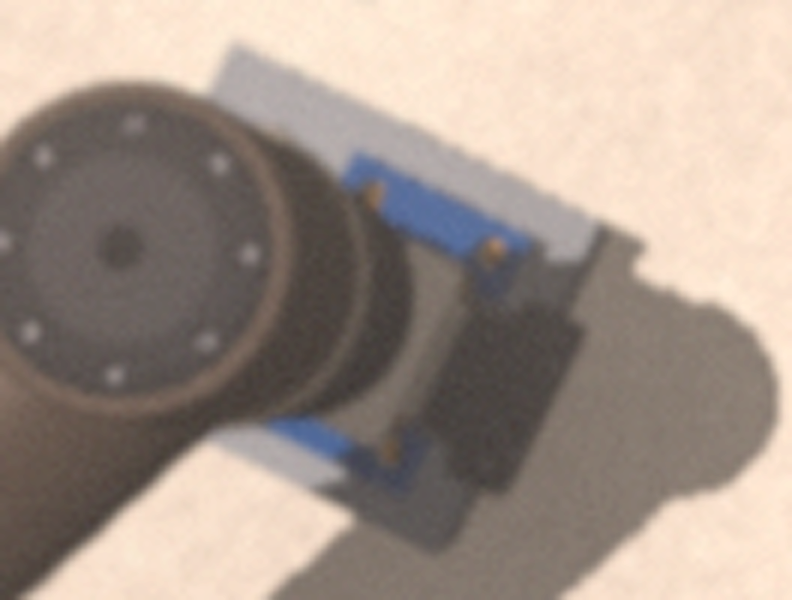

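Both views show the plate level over the bay: the side view has holes at (376,420) and (552,377), and near corners at (343,470) and (607,405); from the top, brass shows through the holes. Now I compare against predicted projections per camera.

```bash
python3 - <<'E'
from h import *
I=np.load("im2.npz")
for n,h,x,y,m in(("side",(.56214,.24846,-.48025),262,305,[(376,420),(552,377),(343,468),(607,404)]),("top",(.56482,.24418,-.4789),235,258,[(374,190),(493,248),(391,447),(345,178)])):
    L=np.r_[S,[[.065,.045],[.065,-.045],[-.065,-.045],[-.065,.045]]]
    for zz in(.089,.093):
        q=proj(n,tf(h,z(L+[0,-.03],zz)));print(n,zz,np.round((q-[x-66,y-50]+.5)*6-.5).astype(int).tolist())
    mm=[((u+.5)/6-.5+x-66,(v+.5)/6-.5+y-50) for u,v in m]
    # blue edge corners/hole centres fitted
    if n=="side": LL=z(np.array([[-.05,.03],[-.05,-.03],[-.065,.045],[-.065,-.045]])+[0,-.03],.093)
    r=least_squares(lambda p:(proj(n,tf(p,LL))-mm).ravel(),h); 
    if n=="side":
        d=r.x-np.array(h);print("plate-bay mm:",d*1e3,np.round(r.fun,2))
E
```

```text
side 0.089 [[322, 196], [487, 157], [556, 380], [379, 424], [273, 174], [518, 117], [611, 405], [344, 473]]
side 0.093 [[321, 188], [486, 150], [556, 373], [378, 417], [272, 166], [517, 110], [611, 398], [342, 466]]
plate-bay mm: [-0.49426125  0.86955167 -8.04941128] [-0.02  0.04  0.29 -0.   -0.6   0.15  0.34 -0.24]
top 0.089 [[375, 193], [493, 251], [393, 451], [274, 392], [361, 149], [538, 236], [407, 496], [229, 407]]
top 0.093 [[373, 192], [492, 251], [391, 451], [272, 392], [359, 148], [537, 236], [406, 497], [227, 407]]
```

```bash
python3 - <<'E'
from h import *
h=(.56214,.24846,-.48025)
for a in(1.85,2.0):print(a,np.round((proj("side",tf(h,[[-.115*np.sin(a),.05-.115*np.cos(a),.128]]))-[191,270]+.5)*3+[0,300]))
o=get_obs();print(o["clock"],o["tool_pos"],o["orientation"],o["gripper_force"],np.abs(o["qvel"]).max())
E
```

```text
1.85 [[ 85. 546.]]
2.0 [[ 57. 544.]]
19.775 [0.54913923 0.22064911 0.09946589] [1.79980027e+02 8.42909171e-03 1.52544422e+02] 29.999713897705078 0.07368423074277518
```

```bash
python3 -c "
from plant import ctrl;print(ctrl.close_job())"
```

```text
the job is handed in; nothing more can be done
None
```

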